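# Cup onto the drying peg

## Task

The blue open spray cup lying in the wooden cradle has been rinsed: turn it mouth down over the free orange drying peg and lower it gently until its rim stands flat on the stand's base, then let go. Do not drop it, and leave the white cup on the other peg and the lidded blue jar where they are.

Things in the scene. Friction and masses are not known exactly. Their poses are not given: they have to be found in the camera images.
- cup: Blue open cup: outer diameter 56 mm, length 105 mm, wall 4 mm, bottom 6 mm, about 80 to 170 g. Origin: centre of its closed bottom's outside; z axis runs to the open mouth (z = 105 mm). It starts lying level, axis 68 mm above the bench, mouth to the robot's right (-y, within 32 degrees), on a fixed wood cradle 40 mm wide, 100 mm long, that holds it from below: both flanks are free to grip from above.
- stand: The free drying stand, fixed: dark steel disc, diameter 100 mm, 15 mm thick, with an upright orange peg in its middle, diameter 20 mm, rounded tip 90 mm above the bench. Origin: centre of the disc's underside, on the bench; z axis up along the peg. Fully home, the cup's rim rests on the disc and its bottom is 120 mm above the bench, clear of the tip.
- white_cup: Bystander: a white cup of the same size, already upside down on a second, identical stand; leave it. Origin: centre of the outside of its bottom, 120 mm above the bench; its z axis points down to the mouth.
- jar: Bystander: an upright blue jar closed with a black lid, diameter 60 mm, 103 mm tall, standing beyond the cradle; leave it. Origin: centre of its underside, z axis up.
Mind the look-alikes: they are no part of the job. Leave any pink look-alike of the stand alone.

How it is judged:
By the outcome, as a careful person would: the job done as asked, in the order asked, and still so for the second after the job is handed in, with the robot touching nothing.
It also fails if it takes over 42 s, if anything falls off the work surface, if the arm or the gripper's body presses on something with over 40 N, if the wrist force passes 120 N, or if a joint passes its speed limit or range.

## Robot

A 6-joint arm with a two-finger parallel gripper is mounted at the origin on the work surface. World frame = base frame: x ahead of the robot, y to its left, z up, the work surface at z = 0. Lengths are in m, angles in rad, forces in N, time in s.
With the tool pointing down it reaches from about 0.375 to 0.975 m from the base axis. Payload 3.8 kg.
Tool frame: the origin (TCP) lies at the very end of the fingers, on their centre line; the grasp point (between the pads) lies 19 mm behind it (bot.tcp_to_grasp is the z of the grasp point in the tool frame, in m); z points along the fingers, y is the direction in which the jaws open and shut (so a half turn about z gives the same grasp; the last joint's range is limited). The gripper opens to 85 mm and grips with 20 to 120 N. Pads are 22 mm wide; open, the fingers measure 114 mm over their backs; the gripper's body (76 mm by 85 mm) begins 54 mm behind the grasp point. The pads swing forward as they close: fully open they stand 13 mm farther back than shut.
Start: joints at [-1.162, 0.264, 1.604, -0, 1.274, -0.037], TCP at [0.291, -0.609, 0.231] pointing down, gripper open.
Joint ranges: [-2.63, 2.63], [-0.94, 2.18], [0.31, 2.57], [-1.31, 4.45], [0, 2.66], [-2.55, 2.55]. Speed limits (rad/s): [2.57, 2.57, 3.14, 3.14, 3.14, 3.14].

## Interface

Orientations are given as a rotation vector (axis times angle).
In Python, from workcell import status, vision, job, bot gives the robot as it stands.
- The arm moves only by the tool apply_moves, never from a script. Its argument "deltas" is a list of rows, each a list of 7 numbers: the shift along the tool's x, y, z in m, then the turn, a rotation vector about the tool's x, y, z in rad, then the closure, from 0 (fully open) to 1 (shut). In form: [[x, y, z, rx, ry, rz, jaw], ...]. A call has 1 to 8 rows; each row is the pose to reach, as a shift and turn from the pose commanded when the call began, along the tool's axes at that moment; what a row does not reach only later rows make up. A row lasts 1/12 s, in which the tool goes at most 41.7 mm and 7.16 degrees, less where a joint would pass 70% of its speed; a pose out of reach is approached as far as the arm can. A call with a gripper value outside its range is refused whole. The fingers move at their own pace and stop on an object; "squeeze" is the grip in N (left out, the last holds). Time passes only in rows, so rows that repeat a pose let the fingers close. It gives the time, the measured TCP pose, the force and the opening at its end, in the units of the state.
- status.read_state(): the state, without advancing time (a new reading comes with each control period).
- vision.read_camera(name): name is "side" or "top" or "wrist"; returns the picture (420x560x3 uint8, red, green, blue); there is no depth.
- vision.get_calibration(name): a dict with "fov_y" (degrees; the focal length in pixels is half the picture's height over the tangent of half this angle, whatever the lens; pixels are square), "cx", "cy" (the principal point, pixels), "R" (3x3) and "t" (3): a world point X has camera coordinates R X + t; the wrist camera has in their place "tool_from_camera" (4x4, takes a point from camera to tool coordinates, whose origin is the TCP and whose axes are the flange's). Camera axes: x right, y down, z forward; pixel columns grow to the right and rows downward; lengths in m; the calibration is good to about 2 mm. A picture is of the moment at which its call begins: read the wrist's pose just before it. get_calibration takes no time and is no camera call.
- job.finish_job(): hands the job in, once; it reports no verdict.
The state is a dict: "time": time; "q": joint angles; "joint_vel": joint speeds; "joint_torque": joint torques, N m; "tool_pos": TCP position; "tcp_rot": TCP orientation; "wrist_force": force on the tool from outside, world axes, zero at the start; "torque": the same for the moment, N m; "width": opening from 0.0 (shut) to 1.0 (fully open).
Only numpy, scipy, OpenCV 4.12 (cv2) and the standard library are available. Lean on these libraries where they do the work, as an engineer would, in place of code of your own. Each camera call takes 0.05 s, during which the arm holds its last target. There are 200 camera calls.

## Working session

There is one attempt and no reset: what is moved stays moved. The work goes in short steps, Python scripts to look and compute and a tool call to move; the robot and the scene stay as the last step left them, time stands still between calls to the robot, and variables do not carry over. Pictures are saved under pics/ and viewed, about 8 in all and at most 12, crops included, and the job is handed in when it is done.

Besides the shell and the picture viewer there is one more tool, called after ">>>" by a JSON object that holds its "method" and its "body", one argument or row to a line. apply_moves: Moves the arm, as the interface text tells. Its arguments: {"type":"object","properties":{"deltas":{"type":"array","items":{"type":"array","items":{"type":"number"}}},"squeeze":{"type":"number"}},"required":["deltas"]}

```bash
ls; mkdir -p pics; python3 - <<'E'
from workcell import status, vision, job, bot
import cv2,numpy as np
print(status.read_state()); print(bot.tcp_to_grasp)
for n in ["side","top","wrist"]:
    c=vision.get_calibration(n); print(n,c)
a=[vision.read_camera(n) for n in ["side","top","wrist"]]
for n,i in zip(["side","top","wrist"],a): cv2.imwrite(f"pics/{n}0.png",i[:,:,::-1])
E
```

```text
pics
{'time': 0.0, 'q': array([-1.16189955e+00,  2.64748930e-01,  1.60539709e+00,  1.89706975e-05,
        1.27369130e+00, -3.68892890e-02]), 'joint_vel': array([-1.03097823e-03, -2.35073337e-03, -8.92869494e-04, -2.87999320e-05,
       -7.02547836e-04,  1.31091880e-03]), 'joint_torque': array([ 1.48213308e-03, -5.15093994e+01, -3.67321730e+01,  1.15986209e-04,
        1.26617239e-02, -1.61000173e-05]), 'tool_pos': array([ 0.29075424, -0.6083496 ,  0.2299524 ]), 'tcp_rot': array([-3.06172323e+00, -6.93958454e-01,  6.23626704e-04]), 'wrist_force': array([-0.59813563, -1.06381351, -0.18221147]), 'torque': array([-0.06458535, -0.04202458,  0.03358949]), 'width': 1.0035120780592894}
-0.0187
side {'fov_y': 45.982589371937024, 'cx': 283.39332636146906, 'cy': 219.70365435028143, 'R': array([[-0.76667257, -0.64203646, -0.00153355],
       [-0.38158209,  0.45757552, -0.80313122],
       [ 0.51634124, -0.6151535 , -0.59580021]]), 't': array([0.46460402, 0.27653251, 1.0803452 ])}
top {'fov_y': 56.520663307700644, 'cx': 272.306905440773, 'cy': 210.48504223812907, 'R': array([[-0.03782755, -0.99927821, -0.00348225],
       [-0.97477476,  0.03766658, -0.21998953],
       [ 0.21996191, -0.00492726, -0.97549602]]), 't': array([0.09599563, 0.54869494, 1.11087064])}
wrist {'fov_y': 68.80364898046965, 'cx': 274.01128306923334, 'cy': 206.59585367152016, 'tool_from_camera': array([[ 6.26122205e-04, -9.49288707e-01, -3.14405087e-01,
         8.04940216e-02],
       [ 9.99999703e-01,  4.52749221e-04,  6.24456484e-04,
         1.34579970e-04],
       [-4.50442830e-04, -3.14405385e-01,  9.49288708e-01,
        -1.42444953e-01],
       [ 0.00000000e+00,  0.00000000e+00,  0.00000000e+00,
         1.00000000e+00]])}
```

View pics/top0.png

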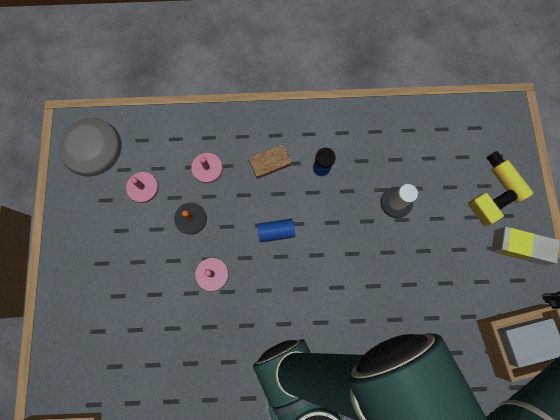

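View pics/side0.png

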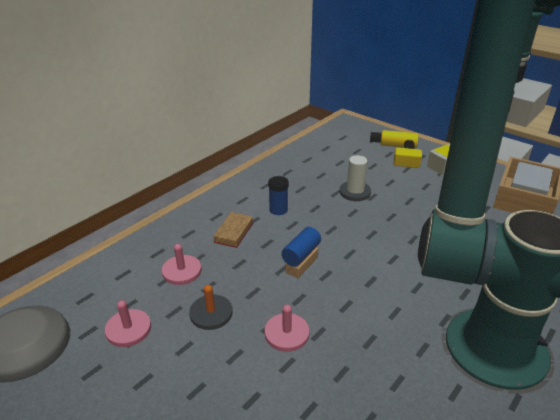

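The top picture shows these possible confusions:
- **Cup:** the blue cup lies at (276,230). The lidded jar at (324,160) and the white cup at (398,203) are not it.
- **Stand:** the dark disc with the orange peg is at (190,218). The pink look-alikes at (142,187), (207,167) and (212,274) are not it.

I'll check this choice in one close crop.

```bash
cat > h.py <<'E'
from workcell import status, vision, job, bot
import cv2,numpy as np
from scipy.spatial.transform import Rotation as Ro
def cam(n,s=None):
    c=vision.get_calibration(n); f=210/np.tan(np.radians(c['fov_y']/2))
    K=np.array([[f,0,c['cx']],[0,f,c['cy']],[0,0,1]])
    if n=='wrist':
        T=np.eye(4); T[:3,:3]=Ro.from_rotvec(s['tcp_rot']).as_matrix(); T[:3,3]=s['tool_pos']
        M=np.linalg.inv(T@c['tool_from_camera']); return K,M[:3,:3],M[:3,3]
    return K,np.array(c['R']),np.array(c['t'])
def onz(n,uv,z,s=None):
    K,R,t=cam(n,s); C=-R.T@t; d=R.T@np.linalg.solve(K,[*uv,1]); return C+d*(z-C[2])/d[2]
def proj(n,X,s=None):
    K,R,t=cam(n,s); p=K@(R@np.array(X)+t); return p[:2]/p[2]
E
python3 - <<'E'
from h import *
t=cv2.imread('pics/top0.png')[195:250,160:310]; s=cv2.imread('pics/side0.png')[220:335,180:330]
a=cv2.resize(t,None,fx=5,fy=5,interpolation=cv2.INTER_CUBIC)
cv2.imwrite('pics/crop0.png',a)
for n,uv,z in [('stand disc',(191,218),.015),('peg tip',(186,213),.088),('cup',(276,230),.068),('cupL',(258,233),.068),('cupR',(294,228),.068),('jar',(325,155),.103),('white',(408,192),.12)]:
    print(n,onz('top',uv,z))
for n,uv,z in [('disc',(211,312),.015),('tip',(208,288),.088),('cup',(301,246),.068)]: print('side',n,onz('side',uv,z))
E
```

```text
stand disc [0.54821577 0.32836012 0.015     ]
peg tip [0.54815031 0.32792622 0.088     ]
cup [0.49106355 0.06633846 0.068     ]
cupL [0.48415222 0.11966287 0.068     ]
cupR [0.495002  0.0129985 0.068    ]
jar [ 0.70614562 -0.08843226  0.103     ]
white [ 0.57807487 -0.31641905  0.12      ]
side disc [0.54057256 0.33835059 0.015     ]
side tip [0.54359999 0.33577396 0.088     ]
side cup [0.49011811 0.06892924 0.068     ]
```

View pics/crop0.png

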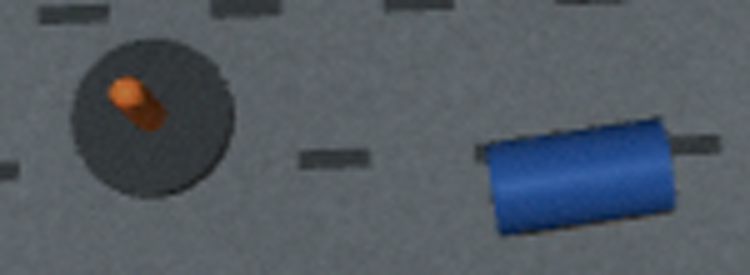

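The crop confirms the choice. The stand's disc centre is at full-image (190.6,218.8) with the orange tip at (185.2,213.2). The cup runs from (259.2,232.8) to (293.6,228.2), with its mouth to the right.

My plan is to grip the flanks near the closed end with the tool tilted about 45° toward the mouth. After the turn the tool then still points 45° down at the stand, which gives clearance.

```bash
python3 - <<'E'
from h import *
print([a for a in dir(bot) if a[0]!='_'])
for a in dir(bot):
    if a[0]!='_' : print(a, getattr(bot,a))
for n,uv,z in [('stand disc',(190.6,218.8),.015),('peg tip',(185.2,213.2),.088),('pinkdisc',(212,274),.015),('pink2',(207,167.5),.015),('pink3',(142,187),.015)]:
    print(n,onz('top',uv,z))
E
```

```text
['MotionError', 'tcp_to_grasp']
MotionError <class 'workcell.MotionError'>
tcp_to_grasp -0.0187
stand disc [0.54572224 0.32958361 0.015     ]
peg tip [0.54764064 0.33026229 0.088     ]
pinkdisc [0.37337492 0.26371589 0.015     ]
pink2 [0.7115216  0.27842229 0.015     ]
pink3 [0.65456693 0.48441809 0.015     ]
```

```bash
cat >> h.py <<'E'
def pose(zdir,ydir):
    z=np.array(zdir,float); z/=np.linalg.norm(z); y=np.array(ydir,float); y-=z*(y@z); y/=np.linalg.norm(y)
    return np.column_stack([np.cross(y,z),y,z])
def delta(p,Rm):
    s=status.read_state(); R0=Ro.from_rotvec(s['tcp_rot']).as_matrix()
    d=R0.T@(np.array(p)-s['tool_pos']); r=Ro.from_matrix(R0.T@Rm).as_rotvec()
    print('now',s['tool_pos'].round(4),'q',s['q'].round(2),'t',round(s['time'],2)); print('d',d.round(4),'r',r.round(4),'deg',np.degrees(np.linalg.norm(r)).round(1))
E
python3 - <<'E'
from h import *
delta([.49,.09,.28],pose([0,0,-1],[.995,.1,0]))
E
```

```text
now [ 0.2908 -0.6085  0.2302] q [-1.16  0.26  1.61  0.    1.27 -0.04] t 0.15
d [ 0.4809 -0.5444 -0.0487] r [-1.5000e-03 -1.2000e-03 -1.2252e+00] deg 70.2
```

>>> {"method": "apply_moves", "body": {
  "deltas": [
    [0.481, -0.544, -0.049, 0, 0, -1.225, 0],
    [0.481, -0.544, -0.049, 0, 0, -1.225, 0],
    [0.481, -0.544, -0.049, 0, 0, -1.225, 0],
    [0.481, -0.544, -0.049, 0, 0, -1.225, 0],
    [0.481, -0.544, -0.049, 0, 0, -1.225, 0],
    [0.481, -0.544, -0.049, 0, 0, -1.225, 0],
    [0.481, -0.544, -0.049, 0, 0, -1.225, 0],
    [0.481, -0.544, -0.049, 0, 0, -1.225, 0]
  ],
  "squeeze": 50
}}

```text
time: 0.82
tool_pos: [0.3822, -0.2872, 0.2536]
tcp_rot: [-2.35, -2.085, -0.0]
wrist_force: [1.1, -0.6, 0.1]
width: 1.003
```

```bash
python3 - <<'E'
from h import *
delta([.49,.09,.28],pose([0,0,-1],[.995,.1,0]))
E
```

```text
now [ 0.3822 -0.2872  0.2536] q [-0.7  -0.13  1.98  0.    1.29 -0.58] t 0.82
d [ 0.3874  0.062  -0.0263] r [-0.000e+00 -2.000e-04 -2.196e-01] deg 12.6
```

>>> {"method": "apply_moves", "body": {
  "deltas": [
    [0.387, 0.062, -0.026, 0, 0, -0.22, 0],
    [0.387, 0.062, -0.026, 0, 0, -0.22, 0],
    [0.387, 0.062, -0.026, 0, 0, -0.22, 0],
    [0.387, 0.062, -0.026, 0, 0, -0.22, 0],
    [0.387, 0.062, -0.026, 0, 0, -0.22, 0],
    [0.387, 0.062, -0.026, 0, 0, -0.22, 0],
    [0.387, 0.062, -0.026, 0, 0, -0.22, 0],
    [0.387, 0.062, -0.026, 0, 0, -0.22, 0]
  ]
}}

```text
time: 1.48
tool_pos: [0.4754, 0.0322, 0.2759]
tcp_rot: [2.113, 2.324, 0.0]
wrist_force: [1.1, -0.1, -0.5]
width: 0.997
```

>>> {"method": "apply_moves", "body": {
  "deltas": [
    [0.05, 0, 0, 0, 0, 0, 0],
    [0.05, 0, 0, 0, 0, 0, 0],
    [0.05, 0, 0, 0, 0, 0, 0]
  ]
}}

```text
time: 1.73
tool_pos: [0.4702, 0.0824, 0.2755]
tcp_rot: [-2.107, -2.329, 0.0]
wrist_force: [-0.1, -0.8, 0.3]
width: 1.003
```

```bash
python3 - <<'E'
from h import *
import pickle
s=status.read_state(); i=vision.read_camera('wrist'); pickle.dump(s,open('s1.pkl','wb'))
print(s['tool_pos'],s['tcp_rot'],s['q'])
cv2.imwrite('pics/w1.png',i[:,:,::-1])
E
```

```text
[0.47017128 0.08240436 0.27545328] [-2.10698456e+00 -2.32910981e+00  4.93592387e-04] [ 1.20984982e-01 -1.42675323e-01  1.95255734e+00  4.64691259e-04
  1.33251835e+00  2.08141743e-02]
```

View pics/w1.png

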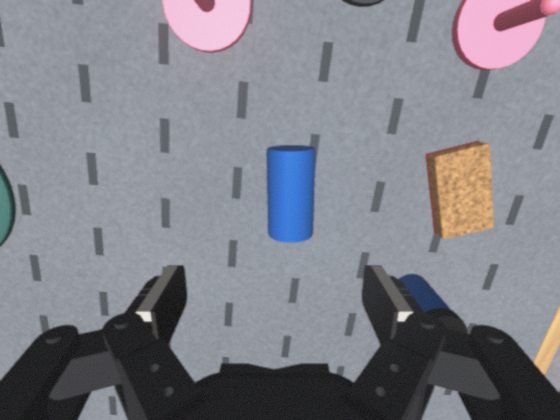

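The cup is centred at column 291. Its closed end is at row ~150 (toward +y) and its mouth at row ~238. The stand's disc edge shows at (362,0).

```bash
python3 - <<'E'
from h import *
import pickle
s=pickle.load(open('s1.pkl','rb'))
P={k:onz('wrist',uv,.072,s) for k,uv in dict(bL=(267,150),bR=(315,149),mL=(268.5,237),mR=(313,237)).items()}
for k,v in P.items(): print(k,v.round(4))
b=(P['bL']+P['bR'])/2; m=(P['mL']+P['mR'])/2; d=m-b
print('bottom',b,'mouth',m,'len',np.linalg.norm(d),'az',np.degrees(np.arctan2(d[1],d[0])), 'w',np.linalg.norm(P['bL']-P['bR']),np.linalg.norm(P['mL']-P['mR']))
E
```

```text
bL [0.4588 0.1141 0.072 ]
bR [0.5121 0.1206 0.072 ]
mL [0.4705 0.0087 0.072 ]
mR [0.5249 0.0142 0.072 ]
bottom [0.48542989 0.11737331 0.072     ] mouth [0.4977054 0.0114183 0.072    ] len 0.10666372872560616 az -83.39140905654175 w 0.05370991323312114 0.05466331043867527
```

```bash
cat >> h.py <<'E'
b=np.array([.4854,.1174,.068]); m=np.array([.115,-.9934,0]); A=np.radians(40)
G=b+.032*m; zg=np.sin(A)*m-np.cos(A)*np.array([0,0,1.]); Rg=pose(zg,[.9934,.115,0])
E
python3 - <<'E'
from h import *
print(G,zg); delta(G+(.0187-.1)*zg,Rg)
E
```

```text
[0.48908   0.0856112 0.068    ] [ 0.07392058 -0.63854521 -0.76604444]
now [0.4703 0.0806 0.2754] q [ 0.12 -0.14  1.95 -0.    1.33  0.02] t 1.78
d [0.0554 0.0184 0.1451] r [-0.0067 -0.6975 -0.0159] deg 40.0
```

>>> {"method": "apply_moves", "body": {
  "deltas": [
    [0.055, 0.018, 0.05, 0, -0.35, -0.01, 0],
    [0.055, 0.018, 0.08, -0.006, -0.697, -0.016, 0],
    [0.055, 0.018, 0.1, -0.006, -0.697, -0.016, 0],
    [0.055, 0.018, 0.12, -0.006, -0.697, -0.016, 0],
    [0.055, 0.018, 0.145, -0.006, -0.697, -0.016, 0],
    [0.055, 0.018, 0.145, -0.006, -0.697, -0.016, 0],
    [0.055, 0.018, 0.145, -0.006, -0.697, -0.016, 0],
    [0.055, 0.018, 0.145, -0.006, -0.697, -0.016, 0]
  ]
}}

```text
time: 2.45
tool_pos: [0.4834, 0.1354, 0.1297]
tcp_rot: [1.701, 1.905, -0.622]
wrist_force: [0.1, 0.5, 0.7]
width: 0.997
```

```bash
python3 - <<'E'
from h import *
delta(G+(.0187)*zg,Rg)
s=status.read_state(); i=vision.read_camera('wrist').copy()
for k in (0,.032,.105):
    for e in (-.028,.028):
        p=proj('wrist',b+k*m+e*np.array([.9934,.115,0]),s); cv2.circle(i,tuple(int(v) for v in p),3,(255,255,0),-1)
cv2.imwrite('pics/w2.png',i[:,:,::-1])
E
```

```text
now [0.4834 0.1354 0.1297] q [ 0.62  0.27  1.96 -0.61  1.34  0.78] t 2.45
d [0.0012 0.0003 0.0981] r [-0.0045 -0.0008 -0.0009] deg 0.3
```

View pics/w2.png

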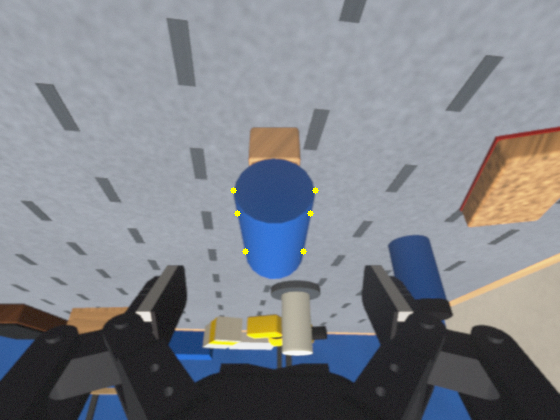

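The predicted flank points sit on the cup: the closed end is centred at (274,191) in the picture and (274.5,190) in the model. The jaws are centred on it, so I'll advance and close.

>>> {"method": "apply_moves", "body": {
  "deltas": [
    [0, 0, 0.03, 0, 0, 0, 0],
    [0, 0, 0.05, 0, 0, 0, 0],
    [0, 0, 0.07, 0, 0, 0, 0],
    [0, 0, 0.085, 0, 0, 0, 0],
    [0.001, 0, 0.098, -0.004, 0, 0, 0],
    [0.001, 0, 0.098, -0.004, 0, 0, 0],
    [0.001, 0, 0.098, -0.004, 0, 0, 0]
  ]
}}

```text
time: 3.08
tool_pos: [0.4914, 0.0732, 0.0567]
tcp_rot: [1.704, 1.9, -0.611]
wrist_force: [1.0, -0.1, 0.3]
width: 1.006
```

>>> {"method": "apply_moves", "body": {
  "deltas": [
    [0, 0, 0, 0, 0, 0, 0.2],
    [0, 0, 0, 0, 0, 0, 0.3],
    [0, 0, 0, 0, 0, 0, 0.6],
    [0, 0, 0, 0, 0, 0, 0.6],
    [0, 0, 0, 0, 0, 0, 0.6],
    [0, 0, 0, 0, 0, 0, 0.6],
    [0, 0, 0, 0, 0, 0, 0.6],
    [0, 0, 0, 0, 0, 0, 0.6]
  ],
  "squeeze": 50
}}

```text
time: 3.75
tool_pos: [0.491, 0.075, 0.0566]
tcp_rot: [1.698, 1.902, -0.613]
wrist_force: [-2.7, -0.1, 6.9]
width: 0.629
```

```bash
python3 - <<'E'
from h import *
s=status.read_state(); print(s['width'],s['wrist_force'],s['torque'])
# lift 0.15 straight up, keep attitude
delta(s['tool_pos']+[0,0,.15],Ro.from_rotvec(s['tcp_rot']).as_matrix())
E
```

```text
0.6288841252754618 [-2.65630402 -0.13116433  6.85475341] [-0.19430793  0.27906629 -0.25005758]
now [0.491  0.075  0.0566] q [ 0.52  0.33  2.06 -0.7   1.17  0.83] t 3.75
d [-0.0964  0.0007 -0.1149] r [0. 0. 0.] deg 0.0
```

>>> {"method": "apply_moves", "body": {
  "deltas": [
    [0, 0, 0, 0, 0, 0, 0.6],
    [-0.003, 0, -0.004, 0, 0, 0, 0.6],
    [-0.006, 0, -0.008, 0, 0, 0, 0.6],
    [-0.013, 0, -0.015, 0, 0, 0, 0.6],
    [-0.025, 0, -0.03, 0, 0, 0, 0.6],
    [-0.04, 0, -0.048, 0, 0, 0, 0.6]
  ]
}}

```text
time: 4.25
tool_pos: [0.489, 0.0743, 0.1173]
tcp_rot: [1.698, 1.905, -0.618]
wrist_force: [0.6, 0.7, -0.9]
width: 0.63
```

```bash
python3 - <<'E'
from h import *
s=status.read_state(); print(s['width'],s['wrist_force'],s['torque'])
i=vision.read_camera('wrist'); j=vision.read_camera('side')
a=np.hstack([cv2.resize(i,(400,300)),cv2.resize(j[170:320,220:420],(400,300))])
cv2.imwrite('pics/w3.png',a[:,:,::-1])
E
```

```text
0.6297717295425438 [ 0.64840072  0.6575201  -0.86960709] [0.47463412 0.06925244 0.01617868]
```

View pics/w3.png

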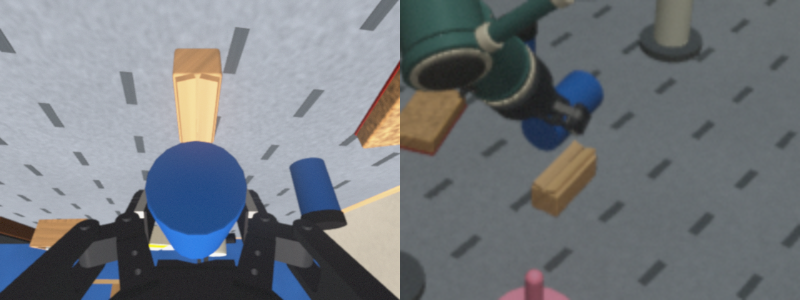

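The cup is lifted and held square in the jaws; its closed end is centred at (274,266) in the wrist picture. The cradle stayed in place. Next I'll check where the cup sits in the tool frame and plan the flip.

```bash
cat >> h.py <<'E'
Tg=np.array([.491,.075,.0566]); bt=Rg.T@(b-Tg); mt=Rg.T@m   # cup bottom, axis in tool frame
S=np.array([.5465,.330,0]); th=np.radians(65); hh=np.array([np.cos(th),np.sin(th),0])
zf=np.cos(A)*hh-np.sin(A)*np.array([0,0,1.]); Rf=pose(zf,[np.sin(th),-np.cos(th),0])
def tcp_for(rim): # TCP so that the rim is 'rim' above the bench over the stand, mouth down
    return S+[0,0,rim+.105]-Rf@bt
E
python3 - <<'E'
from h import *
s=status.read_state(); R=Ro.from_rotvec(s['tcp_rot']).as_matrix()
print('bt',bt,'mt',mt,'final axis',Rf@mt, 'img',proj('wrist',s['tool_pos']+R@bt,s))
print(tcp_for(.015), tcp_for(.13)); 
delta([.50,.15,.30],Rg)
print(Ro.from_matrix(Rg.T@Rf).as_rotvec(), R.T@(tcp_for(.13)-[.50,.15,.30]))
E
```

```text
bt [ 0.02542973 -0.00068702 -0.03622067] mt [-7.66059853e-01 -7.55004780e-18  6.42822575e-01] final axis [ 7.13365050e-06  1.52981629e-05 -1.00003428e+00] img [272.49406996 256.00697979]
[0.5519408  0.34004222 0.0772375 ] [0.5519408  0.34004222 0.1922375 ]
now [0.4928 0.0759 0.1215] q [ 0.52  0.23  2.03 -0.67  1.27  0.75] t 4.35
d [-0.0583  0.0174 -0.1836] r [ 0.0076 -0.0032 -0.0067] deg 0.6
[-0.05326833  1.52725604  0.60891902] [ 0.20990364  0.07231356 -0.03373218]
```

>>> {"method": "apply_moves", "body": {
  "deltas": [
    [-0.02, 0, -0.03, 0, 0, 0, 0.6],
    [-0.04, 0.01, -0.065, 0, 0, 0, 0.6],
    [-0.05, 0.017, -0.1, 0, 0, 0, 0.6],
    [-0.058, 0.017, -0.135, 0, 0, 0, 0.6],
    [-0.058, 0.017, -0.165, 0, 0, 0, 0.6],
    [-0.058, 0.017, -0.184, 0, 0, 0, 0.6],
    [-0.058, 0.017, -0.184, 0, 0, 0, 0.6]
  ]
}}

```text
time: 4.93
tool_pos: [0.4997, 0.1526, 0.2994]
tcp_rot: [1.7, 1.903, -0.603]
wrist_force: [0.3, 0.3, -2.4]
width: 0.631
```

```bash
python3 - <<'E'
from h import *
delta([.51,.22,.30],Rf)
E
```

```text
now [0.4997 0.1526 0.2994] q [ 0.63  0.13  1.78 -0.6   1.6   0.61] t 4.93
d [ 0.0503  0.0181 -0.0423] r [-0.0445  1.5194  0.6103] deg 93.9
```

>>> {"method": "apply_moves", "body": {
  "deltas": [
    [0.006, 0.002, -0.005, -0.003, 0.1, 0.04, 0.6],
    [0.012, 0.004, -0.01, -0.006, 0.2, 0.08, 0.6],
    [0.018, 0.006, -0.015, -0.009, 0.3, 0.12, 0.6],
    [0.024, 0.009, -0.021, -0.012, 0.4, 0.16, 0.6],
    [0.03, 0.011, -0.026, -0.015, 0.5, 0.2, 0.6],
    [0.036, 0.013, -0.031, -0.018, 0.6, 0.24, 0.6],
    [0.042, 0.015, -0.036, -0.02, 0.7, 0.28, 0.6],
    [0.05, 0.018, -0.042, -0.023, 0.8, 0.32, 0.6]
  ]
}}

```text
time: 5.6
tool_pos: [0.5083, 0.216, 0.295]
tcp_rot: [2.395, 2.01, 0.269]
wrist_force: [-0.6, 0.2, -2.3]
width: 0.633
```

```bash
python3 - <<'E'
from h import *
delta([.51,.22,.30],Rf)
E
```

```text
now [0.5083 0.216  0.295 ] q [ 0.32 -0.11  1.9   0.07  1.19  0.47] t 5.6
d [ 0.0049  0.0015 -0.0043] r [-0.0249  0.7232  0.2831] deg 44.5
```

>>> {"method": "apply_moves", "body": {
  "deltas": [
    [0.005, 0.001, -0.004, -0.003, 0.1, 0.04, 0.6],
    [0.005, 0.001, -0.004, -0.006, 0.2, 0.08, 0.6],
    [0.005, 0.001, -0.004, -0.01, 0.3, 0.12, 0.6],
    [0.005, 0.001, -0.004, -0.014, 0.4, 0.16, 0.6],
    [0.005, 0.001, -0.004, -0.018, 0.5, 0.2, 0.6],
    [0.005, 0.001, -0.004, -0.021, 0.6, 0.24, 0.6],
    [0.005, 0.001, -0.004, -0.025, 0.723, 0.283, 0.6],
    [0.005, 0.001, -0.004, -0.025, 0.723, 0.283, 0.6]
  ]
}}

```text
time: 6.27
tool_pos: [0.5062, 0.2185, 0.2934]
tcp_rot: [-2.112, -1.335, -0.97]
wrist_force: [-1.5, 0.6, -3.8]
width: 0.627
```

```bash
python3 - <<'E'
from h import *
delta(tcp_for(.16),Rf)
E
```

```text
now [0.5062 0.2185 0.2934] q [-0.12 -0.24  2.23  0.97  1.07 -0.13] t 6.27
d [ 0.0294 -0.0096  0.1448] r [-0.0036  0.0055 -0.0086] deg 0.6
```

>>> {"method": "apply_moves", "body": {
  "deltas": [
    [0.005, -0.002, 0.02, 0, 0, 0, 0.6],
    [0.01, -0.004, 0.045, 0, 0.002, -0.004, 0.6],
    [0.015, -0.006, 0.075, -0.002, 0.004, -0.006, 0.6],
    [0.022, -0.008, 0.105, -0.004, 0.005, -0.009, 0.6],
    [0.027, -0.009, 0.13, -0.004, 0.005, -0.009, 0.6],
    [0.029, -0.01, 0.145, -0.004, 0.005, -0.009, 0.6],
    [0.029, -0.01, 0.145, -0.004, 0.005, -0.009, 0.6]
  ]
}}

```text
time: 6.85
tool_pos: [0.5534, 0.3446, 0.2255]
tcp_rot: [-2.102, -1.358, -0.981]
wrist_force: [0.3, 0.2, -2.0]
width: 0.63
```

```bash
python3 - <<'E'
from h import *
delta(tcp_for(.16),Rf)
i=vision.read_camera('top'); j=vision.read_camera('side')
# expected rim/bottom centres
for n in ('top','side'): print(n,proj(n,S+[0,0,.16]),proj(n,S+[0,0,.265]))
a=np.hstack([cv2.resize(i[165:265,140:240],(400,400),interpolation=cv2.INTER_CUBIC),cv2.resize(j[200:340,140:280],(400,400),interpolation=cv2.INTER_CUBIC)])
cv2.imwrite('pics/p4.png',a[:,:,::-1])
E
```

```text
now [0.5534 0.3446 0.2255] q [ 0.18 -0.04  2.19  1.13  0.77 -0.17] t 6.85
d [-0.0055  0.0006 -0.0015] r [-0.0023  0.0038  0.0122] deg 0.7
top [179.49979443 208.0145825 ] [169.56228271 198.46014179]
side [205.95732845 261.79202806] [201.04136387 222.75146129]
```

View pics/p4.png

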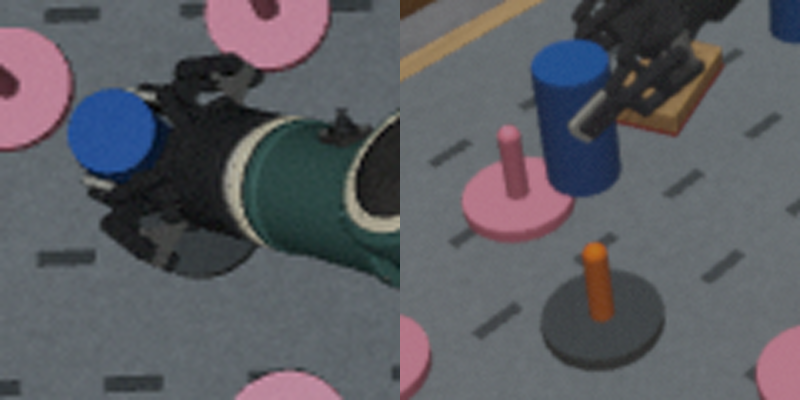

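```bash
python3 - <<'E'
from h import *
print('side disc',onz('side',(210.7,310.6),.015),'tip ball',onz('side',(208.3,288.9),.082))
print('exp',proj('side',S+[0,0,.015]),proj('side',S+[0,0,.082]))
s=status.read_state();R=Ro.from_rotvec(s['tcp_rot']).as_matrix(); B=s['tool_pos']+R@bt
print('cup bottom by tool',B,'top cam',onz('top',(168,198),B[2]),'side',onz('side',(200.2,221.7),B[2]))
E
```

```text
side disc [0.54428918 0.33579029 0.015     ] tip ball [0.54591562 0.33344815 0.082     ]
exp [211.86720459 308.72583125] [209.25069461 287.94658617]
cup bottom by tool [0.54848348 0.33332157 0.27054943] top cam [0.54633501 0.3324133  0.27054943] side [0.54449187 0.33335876 0.27054943]
```

```bash
sed -i 's/^S=np.array(\[.5465,.330,0\])/S=np.array([.5475,.332,0])/' h.py; python3 - <<'E'
from h import *
delta(tcp_for(.105),Rf); delta(tcp_for(.03),Rf); print(Rf.T@[0,0,-1])
E
```

```text
now [0.5542 0.3432 0.2278] q [ 0.17 -0.04  2.19  1.13  0.77 -0.17] t 6.95
d [-0.0473 -0.0013  0.0378] r [0.0004 0.0014 0.0127] deg 0.7
now [0.5542 0.3432 0.2278] q [ 0.17 -0.04  2.19  1.13  0.77 -0.17] t 6.95
d [-0.1047 -0.002   0.0861] r [0.0004 0.0014 0.0127] deg 0.7
[-7.66044443e-01  6.64050896e-19  6.42787610e-01]
```

>>> {"method": "apply_moves", "body": {
  "deltas": [
    [-0.012, 0, 0.01, 0, 0, 0.006, 0.6],
    [-0.024, -0.001, 0.019, 0, 0.001, 0.012, 0.6],
    [-0.036, -0.001, 0.029, 0, 0.001, 0.012, 0.6],
    [-0.047, -0.001, 0.038, 0, 0.001, 0.012, 0.6],
    [-0.062, -0.002, 0.05, 0, 0.001, 0.012, 0.6],
    [-0.077, -0.002, 0.063, 0, 0.001, 0.012, 0.6],
    [-0.092, -0.002, 0.076, 0, 0.001, 0.012, 0.6],
    [-0.105, -0.002, 0.086, 0, 0.001, 0.012, 0.6]
  ]
}}

```text
time: 7.62
tool_pos: [0.5547, 0.3405, 0.0931]
tcp_rot: [-2.108, -1.34, -0.988]
wrist_force: [0.0, -0.1, -2.4]
width: 0.629
```

```bash
python3 - <<'E'
from h import *
delta(tcp_for(.015),Rf)
s=status.read_state(); print(s['wrist_force'],s['torque'])
i=vision.read_camera('top'); j=vision.read_camera('side')
a=np.hstack([cv2.resize(i[165:265,140:240],(400,400),interpolation=cv2.INTER_CUBIC),cv2.resize(j[230:330,160:260],(400,400),interpolation=cv2.INTER_CUBIC)])
cv2.imwrite('pics/p5.png',a[:,:,::-1])
E
```

```text
now [0.5547 0.3405 0.0931] q [ 0.17  0.18  2.27  1.47  0.69 -0.61] t 7.62
d [-0.0118 -0.0022  0.0107] r [ 0.0045 -0.002   0.0005] deg 0.3
[ 0.02557267 -0.07293934 -2.43848427] [-0.54838212  0.24880057 -0.052511  ]
```

View pics/p5.png

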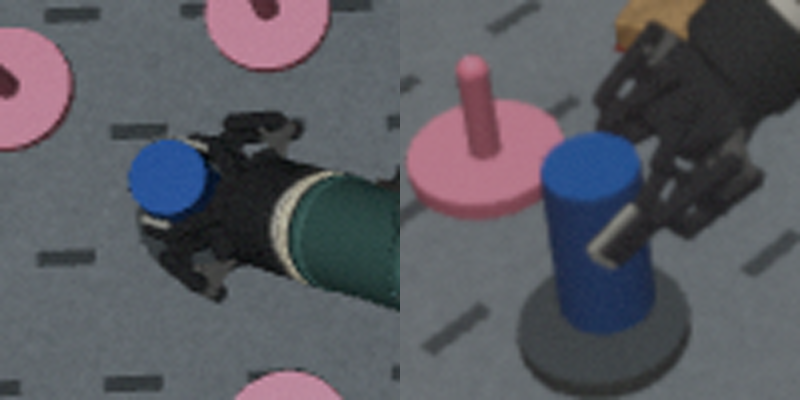

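The cup is over the peg and centred on the disc: side crop cup column ~605, disc ~603. I'll lower it gently and watch the force.

>>> {"method": "apply_moves", "body": {
  "deltas": [
    [-0.0015, 0, 0.0013, 0, 0, 0, 0.6],
    [-0.003, 0, 0.0026, 0, 0, 0, 0.6],
    [-0.0046, 0, 0.0039, 0, 0, 0, 0.6],
    [-0.0061, 0, 0.0051, 0, 0, 0, 0.6],
    [-0.0077, 0, 0.0064, 0, 0, 0, 0.6],
    [-0.0077, 0, 0.0064, 0, 0, 0, 0.6]
  ]
}}

```text
time: 8.22
tool_pos: [0.5543, 0.3415, 0.0837]
tcp_rot: [-2.106, -1.34, -0.988]
wrist_force: [-0.4, -0.1, -1.6]
width: 0.63
```

>>> {"method": "apply_moves", "body": {
  "deltas": [
    [-0.0008, 0, 0.0006, 0, 0, 0, 0.6],
    [-0.0015, 0, 0.0013, 0, 0, 0, 0.6],
    [-0.0015, 0, 0.0013, 0, 0, 0, 0.6]
  ]
}}

```text
time: 8.47
tool_pos: [0.5542, 0.3415, 0.0814]
tcp_rot: [-2.106, -1.34, -0.987]
wrist_force: [-0.1, -0.4, -1.5]
width: 0.631
```

>>> {"method": "apply_moves", "body": {
  "deltas": [
    [-0.0008, 0, 0.0006, 0, 0, 0, 0.6],
    [-0.0015, 0, 0.0013, 0, 0, 0, 0.6],
    [-0.0015, 0, 0.0013, 0, 0, 0, 0.6]
  ]
}}

```text
time: 8.72
tool_pos: [0.5541, 0.3415, 0.0793]
tcp_rot: [-2.107, -1.34, -0.987]
wrist_force: [-0.6, -0.4, -0.8]
width: 0.628
```

>>> {"method": "apply_moves", "body": {
  "deltas": [
    [-0.0008, 0, 0.0006, 0, 0, 0, 0.6],
    [-0.0008, 0, 0.0006, 0, 0, 0, 0.6],
    [-0.0008, 0, 0.0006, 0, 0, 0, 0.6]
  ]
}}

```text
time: 8.97
tool_pos: [0.5542, 0.3415, 0.0784]
tcp_rot: [-2.106, -1.34, -0.987]
wrist_force: [-0.2, 0.3, -1.2]
width: 0.628
```

>>> {"method": "apply_moves", "body": {
  "deltas": [
    [-0.0008, 0, 0.0006, 0, 0, 0, 0.6],
    [-0.0008, 0, 0.0006, 0, 0, 0, 0.6],
    [-0.0008, 0, 0.0006, 0, 0, 0, 0.6]
  ]
}}

```text
time: 9.22
tool_pos: [0.5542, 0.3414, 0.0775]
tcp_rot: [-2.106, -1.34, -0.987]
wrist_force: [-0.1, -0.3, -1.8]
width: 0.63
```

>>> {"method": "apply_moves", "body": {
  "deltas": [
    [-0.0008, 0, 0.0006, 0, 0, 0, 0.6],
    [-0.0008, 0, 0.0006, 0, 0, 0, 0.6],
    [-0.0008, 0, 0.0006, 0, 0, 0, 0.6]
  ]
}}

```text
time: 9.47
tool_pos: [0.5542, 0.3414, 0.0765]
tcp_rot: [-2.106, -1.34, -0.987]
wrist_force: [-0.2, 0.1, -2.3]
width: 0.632
```

>>> {"method": "apply_moves", "body": {
  "deltas": [
    [-0.0008, 0, 0.0006, 0, 0, 0, 0.6],
    [-0.0008, 0, 0.0006, 0, 0, 0, 0.6],
    [-0.0008, 0, 0.0006, 0, 0, 0, 0.6]
  ]
}}

```text
time: 9.72
tool_pos: [0.5544, 0.3414, 0.0757]
tcp_rot: [-2.106, -1.34, -0.988]
wrist_force: [1.2, 0.4, -1.5]
width: 0.629
```

>>> {"method": "apply_moves", "body": {
  "deltas": [
    [-0.0008, 0, 0.0006, 0, 0, 0, 0.6],
    [-0.0008, 0, 0.0006, 0, 0, 0, 0.6],
    [-0.0008, 0, 0.0006, 0, 0, 0, 0.6]
  ]
}}

```text
time: 9.97
tool_pos: [0.5547, 0.3418, 0.0757]
tcp_rot: [-2.105, -1.339, -0.989]
wrist_force: [-3.0, -1.2, 5.4]
width: 0.629
```

```bash
python3 - <<'E'
from h import *
s=status.read_state(); print(s['wrist_force'],s['torque'],s['tool_pos'])
j=vision.read_camera('side')
cv2.imwrite('pics/p6.png',cv2.resize(j[240:340,150:270],(720,600),interpolation=cv2.INTER_CUBIC)[:,:,::-1])
E
```

```text
[-2.9768432  -1.15863642  5.41891868] [0.02518212 0.2756293  0.1915122 ] [0.55467097 0.34175796 0.07570857]
```

View pics/p6.png

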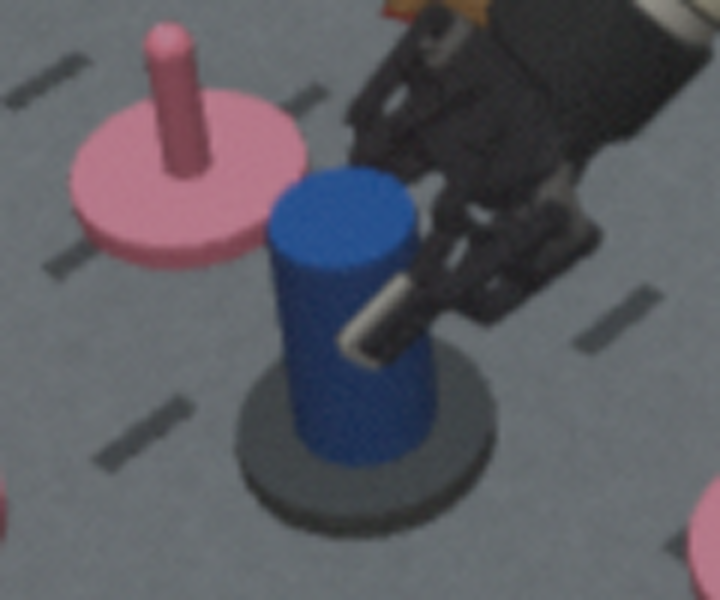

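The rim is on the disc. The wrist force rose about 7 N, and the cup base at (365,440) lies within the disc, which is centred at about (366,430). I'll open the jaws and back out along the tool axis.

>>> {"method": "apply_moves", "body": {
  "deltas": [
    [-0.0004, 0, 0.0003, 0, 0, 0, 0.6],
    [-0.0004, 0, 0.0003, 0, 0, 0, 0.38],
    [-0.0004, 0, 0.0003, 0, 0, 0, 0.35],
    [0, 0, 0, 0, 0, 0, 0.3],
    [0, 0, 0, 0, 0, 0, 0.2],
    [0, 0, 0, 0, 0, 0, 0],
    [0, 0, 0, 0, 0, 0, 0],
    [0, 0, 0, 0, 0, 0, 0]
  ],
  "squeeze": 20
}}

```text
time: 10.68
tool_pos: [0.5541, 0.3413, 0.0743]
tcp_rot: [-2.107, -1.34, -0.987]
wrist_force: [0.3, 0.6, -0.3]
width: 0.998
```

>>> {"method": "apply_moves", "body": {
  "deltas": [
    [0, 0, 0, 0, 0, 0, 0],
    [0, 0, 0, 0, 0, 0, 0],
    [0, 0, -0.01, 0, 0, 0, 0],
    [0, 0, -0.03, 0, 0, 0, 0],
    [0, 0, -0.05, 0, 0, 0, 0],
    [0, 0, -0.08, 0, 0, 0, 0],
    [0, 0, -0.11, 0, 0, 0, 0],
    [0, 0, -0.13, 0, 0, 0, 0]
  ]
}}

```text
time: 11.35
tool_pos: [0.5112, 0.2499, 0.1592]
tcp_rot: [-2.107, -1.34, -0.988]
wrist_force: [1.4, 0.7, -0.1]
width: 1.002
```

```bash
python3 - <<'E'
from h import *
s=status.read_state(); print(s['wrist_force'],s['width'],s['tool_pos'],s['time'])
for n in ('top','side'): print(n,proj(n,S+[0,0,.12]),proj(n,S+[0,0,.015]))
i=vision.read_camera('top'); j=vision.read_camera('side')
a=np.hstack([cv2.resize(i[130:280,120:270],(400,400),interpolation=cv2.INTER_CUBIC),cv2.resize(j[230:330,160:260],(400,400),interpolation=cv2.INTER_CUBIC)])
cv2.imwrite('pics/p7.png',a[:,:,::-1])
E
```

```text
[ 1.40530335  0.70389195 -0.1220722 ] 1.0020091467723709 [0.51124608 0.24992366 0.15915233] 11.35
top [182.10602114 210.87560367] [189.82751054 218.2694969 ]
side [206.69817839 275.7632236 ] [210.94009506 309.01076885]
```

View pics/p7.png

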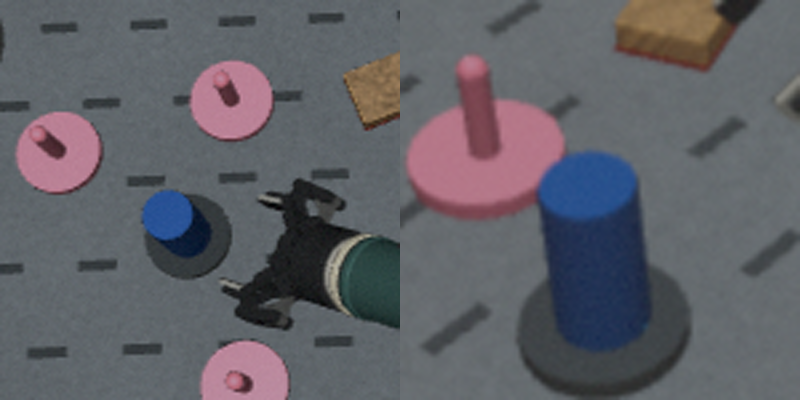

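The cup stands upright on the stand. Its bottom centre is at side (207.5,276.7) against an expected (206.7,275.8) for a height of 120 mm, and at top (183,210) against (182,211). The gripper is clear, so I'm handing in the job.

```bash
python3 -c "
from workcell import job; print(job.finish_job())"
```

```text
the job is handed in; nothing more can be done
None
```

The blue cup is now mouth down over the orange peg with its rim on the stand's base. I gripped its flanks near the closed end, turned it over, and lowered it in about 1 mm steps until the wrist force rose about 7 N. I then released it, backed clear, and handed the job in about 11.5 s into the run.

**Last checks:** In both the top and side cameras, the cup's bottom is within about 1 pixel of where it should be for a fully seated cup 120 mm above the bench. The gripper was open and touching nothing, with a wrist force of about 1.5 N or less. I did not move toward the white cup, the jar or the pink stands; the last crop did not show the white cup or the jar.

**Disagreements:**
- The jaws stopped at about 53.5 mm on the 56 mm cup.
- The cup sat about 4 mm off its predicted place in the wrist camera picture.
- Contact came about 2 mm lower than predicted.
- The top and side cameras placed the stand about 4 to 6 mm apart.

None of these affected the result.

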